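# Snap the missing post cap onto a countertop wire rack

### The arm

A 6-joint arm with a two-finger parallel gripper is mounted at the origin on the work surface. World frame = base frame: x ahead of the robot, y to its left, z up, the work surface at z = 0. Lengths are in mm, angles in rad, forces in N, time in s.
With the tool pointing down it reaches from about 400 to 925 mm from the base axis. Payload 12.5 kg.
Tool frame: the origin (TCP) lies midway between the tips of the shut fingers; the grasp point (between the pads) lies 19 mm behind it; z points along the fingers, y is the line along which they close (so a half turn about z gives the same grasp; the last joint's range is limited). The gripper opens to 95 mm and grips with 3 to 60 N. Pads are 20 mm wide; open, the fingers measure 119 mm over their backs; the gripper's body (75 mm by 180 mm) begins 59 mm behind the grasp point.
Start: joints at [-1.334, 0.491, 1.559, -0, 1.092, -0.106], TCP at [210.102, -588.646, 214.661] pointing down, gripper open.
Joint ranges: [-3.1, 3.1], [-0.84, 2.19], [0.05, 2.79], [-1.13, 4.28], [0.06, 2.93], [-2.69, 2.69]. Speed limits (rad/s): [2.22, 2.22, 2.79, 3.14, 3.14, 3.14].

### API

Orientations are given as [roll, pitch, yaw] about the fixed x, y, z axes, in that order (R = Rz(yaw) Ry(pitch) Rx(roll)).
In Python, from cell import state, read_camera, camera_info, env gives the robot as it stands.
- The arm moves only by the tool move_arm, never from a script. Its argument "commands" is a list of rows, each a list of 3 entries, a list of its own where there are three numbers: the shift along the world's x, y, z in cm, then the turn, a rotation vector about the world's x, y, z in degrees, then the opening, from 0 (shut) to 1 (fully open). A call has 1 to 10 rows; each row shifts and turns the commanded pose from where the row before left it; what a row does not reach is not made up. A row lasts 1/10 s, in which the tool goes at most 50 mm and 8.59 degrees, less where a joint would pass 70% of its speed; a pose out of reach is approached as far as the arm can. A call with a gripper value outside its range is refused whole. The fingers move at their own pace and stop on an object; the grip force is fixed at half the most. Time passes only in rows, so rows that do not move let the fingers close. It gives the time, the measured TCP pose, the force, the opening and the grip force at its end, in the units of the state.
- state(): the state, without advancing time (a new reading comes with each control period).
- read_camera(name): name is "scene" or "top" or "wrist"; returns the picture (480x640x3 uint8, blue, green, red); there is no depth.
- camera_info(name): a dict with "K" (3x3 intrinsics, pixels), "cam_to_world" (4x4, takes a point from camera to world coordinates). Camera axes: x right, y down, z forward; pixel columns grow to the right and rows downward; lengths in mm; the calibration is good to about 2 mm. A picture is of the moment at which its call begins: read the wrist's pose just before it. camera_info takes no time and is no camera call; for the wrist camera it gives the pose at the moment of the call.
- env.job_done(): hands the job in; it is judged then, once.
The state is a dict: "t": time; "joints": joint angles; "qvel": joint speeds; "tau": joint torques, N m; "eef_pos": TCP position; "tcp_rot": TCP orientation; "ft_force": force on the tool from outside, world axes, zero at the start; "moment": the same for the moment, N m; "opening": opening from 0.0 (shut) to 1.0 (fully open); "grip_force": force on a finger pad.
Only numpy, scipy, OpenCV 4.12 (cv2) and the standard library are available. Lean on these libraries where they do the work, as an engineer would, in place of code of your own. Each camera call takes 0.05 s, during which the arm holds its last target. There are 200 camera calls.

### The job

The countertop can rack has lost the cap of one of its posts. Pick the loose black snap cap up off the bench, set it square over the bare post and press it straight down until it clicks, then keep pressing so that it sits fully home. Finish like that, still pressing the cap down firmly on the post; leave the other things where they are.

Things in the scene. Friction and masses are not known exactly. Their poses are not given: they have to be found in the camera images.
- cap: The loose snap cap: a black plastic cup standing mouth down on the bench, round, 32 mm across, 27 mm high, domed top; the only small loose part with a plain closed top. Origin: centre of its mouth rim (underside); z up through the dome. Bore 22 mm wide, 20 mm deep, with four spring tongues inside, 6 mm above the rim. 25 to 45 g; stiff, it can be gripped hard.
- cap_top (a point): Centre of the cap's domed top, 27 mm above its origin.
- post_bare: The rack's one post without a cap: upright chrome tube, 19 mm across, at one of three of the rack's corners. Origin: centre of its foot on the bench; z up.
- post_tip (a point): Centre of the bare post's flat tip, 222 mm above the bench; a ring groove lies 11 to 17 mm below it. As the cap is pressed on, the push builds up to about 9 N (7 to 13) while its rim is 6 to 11 mm below the tip, then drops to nothing; at about 13 mm the tongues snap into the groove and draw the cap on, and the crown lands hard on the tip with the rim 20 mm below it (home).
- post_end: The bare post's tapered end, its top 4 mm: 19 mm across below, 12 mm across at the flat tip. Origin: centre of its underside, 4 mm below the tip.
- rack: Countertop chrome wire rack on four posts, heavy, does not move. Origin: its centre at bench level; x along its depth, y along its width. Posts at x = +-85 mm, y = +-135 mm; decks at 46 and 170 mm height (tins stand on the lower one); the three capped posts stand 229 mm high.
- flat_can: Bystander: flat tin, 84 mm across, 35 mm high, on the rack's top deck near its middle. Origin: centre of its underside.
- foot: Bystander: spare levelling foot, a 36 mm black disc with a hexagon and a 10 mm steel stem pointing up, 42 mm high, on the bench. Origin: centre of its underside.
- sleeve: Bystander: spare tapered sleeve, a black tube open at both ends, 33 mm across below, 27 mm above, 36 mm high, on the bench. Origin: centre of its underside.
- soup_can: Bystander: tin, 74 mm across, 110 mm high, on the bench. Origin: centre of its underside.

How it is judged:
By the outcome, as a careful person would: the job done as asked, in the order asked, and still so for the second after the job is handed in, while the arm keeps its last pose, push and grip.
It also fails if it takes over 67 s, if anything falls off the work surface, if the arm or the gripper's body presses on something with over 40 N, if the wrist force passes 120 N, or if a joint passes its speed limit or range.

## Working session

There is one attempt and no reset: what is moved stays moved. The work goes in short steps, Python scripts to look and compute and a tool call to move; the robot and the scene stay as the last step left them, time stands still between calls to the robot, and variables do not carry over. Pictures are saved under pics/ and viewed, at most 10 in all, crops included, and the job is handed in when it is done.

Besides the shell and the picture viewer there is one more tool, called after "Emit:" as name(argument=value, ...) on one line, values as JSON. move_arm: Moves the arm, as the interface text tells. Its arguments: {"type":"object","properties":{"commands":{"type":"array"}},"required":["commands"]}

```bash
mkdir -p pics
cat > h.py <<'E'
import numpy as np, cv2
from cell import state, read_camera, camera_info, env
def ray(name,u,v,ci=None):
    ci=ci or camera_info(name); K=np.array(ci["K"]);T=np.array(ci["cam_to_world"])
    d=T[:3,:3]@np.linalg.solve(K,[u,v,1]); return T[:3,3],d
def at_z(name,u,v,z,ci=None):
    o,d=ray(name,u,v,ci); return o+d*(z-o[2])/d[2]
def proj(name,p,ci=None):
    ci=ci or camera_info(name); K=np.array(ci["K"]);T=np.linalg.inv(np.array(ci["cam_to_world"]))
    q=K@(T[:3,:3]@np.array(p,float)+T[:3,3]); return q[:2]/q[2]
E
python3 - <<'E'
from h import *
for n in("scene","top"):
    cv2.imwrite(f"pics/{n}1.png",read_camera(n)); c=camera_info(n); print(n,np.round(c["K"],1).tolist(),np.round(c["cam_to_world"],3).tolist())
s=state();print(s)
E
```

```text
scene [[499.9, 0.0, 320.9], [0.0, 499.9, 247.2], [0.0, 0.0, 1.0]] [[0.906, 0.271, -0.326, 893.565], [0.424, -0.583, 0.693, -670.881], [-0.003, -0.766, -0.643, 724.209], [0.0, 0.0, 0.0, 1.0]]
top [[466.4, 0.0, 325.7], [0.0, 466.4, 238.2], [0.0, 0.0, 1.0]] [[0.021, -0.988, 0.152, 444.223], [-1.0, -0.022, -0.003, -69.569], [0.006, -0.152, -0.988, 1086.854], [0.0, 0.0, 0.0, 1.0]]
{'t': 0.1, 'joints': array([-1.33357642e+00,  4.91485447e-01,  1.55936304e+00,  2.51254224e-05,
        1.09172518e+00, -1.05631061e-01]), 'qvel': array([ 0.00087148, -0.00060481, -0.00120082,  0.00071765, -0.00026907,
        0.00090418]), 'tau': array([ 2.26521872e-03, -6.13621759e+01, -2.58606559e+01,  6.93851640e-02,
        4.70110180e-02, -5.36995617e-05]), 'eef_pos': array([ 210.0680107 , -588.41805204,  214.13755541]), 'tcp_rot': array([-3.14061946e+00, -1.25594073e-04,  3.42839311e-01]), 'ft_force': array([ 0.63888601, -0.42120635,  0.56097235]), 'moment': array([-0.03111663,  0.00668135,  0.05208698]), 'grip_force': 0.0, 'opening': 1.0014160704480046}
```

View pics/top1.png

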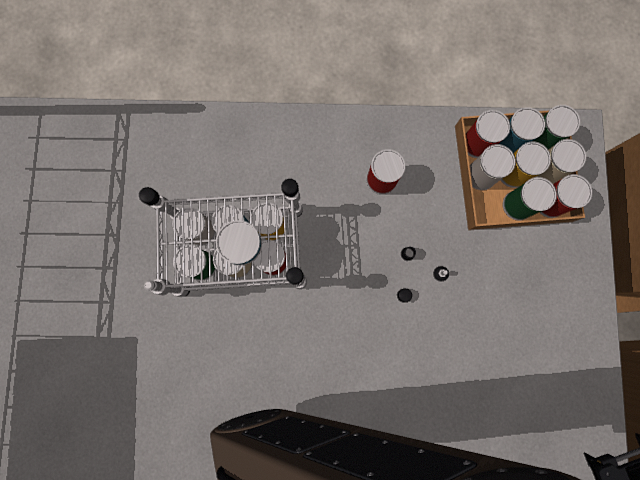

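View pics/scene1.png

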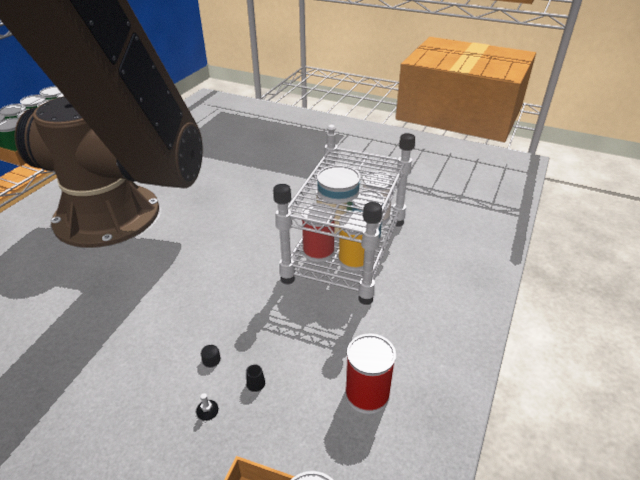

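The top view shows the cap at (404,295), the open sleeve at (409,253), the foot at (442,273) and the bare post tip at about (150,287). In the scene view the cap is at (210,355) and the bare post tip at about (332,128).

Run:
```python
from h import *
def tri(a,b):
    A=[];r=[]
    for n,(u,v) in (("top",a),("scene",b)):
        o,d=ray(n,u,v);d/=np.linalg.norm(d);P=np.eye(3)-np.outer(d,d);A.append(P);r.append(P@o)
    return np.linalg.lstsq(np.vstack(A),np.hstack(r),rcond=None)[0].round(1)
print("cap top z20",at_z("top",404.5,295,20), "scene z14",at_z("scene",210.5,355,14))
print("sleeve",at_z("top",408,253.5,36),"foot",at_z("top",442,273,10))
print("tip",at_z("top",149,286,222),at_z("scene",332,127,222),tri((149,286),(332,127)))
for uv in((149,196),(290,187),(295,275)):print("post",at_z("top",*uv,229))
t=cv2.imread("pics/top1.png");s=cv2.imread("pics/scene1.png")
a=cv2.resize(t[260:320,120:180],(400,400),interpolation=2);b=cv2.resize(s[110:170,300:360],(400,400),interpolation=2)
cv2.imwrite("pics/z.png",np.hstack([a,b]))
T=camera_info("wrist");print(np.round(T["cam_to_world"],3),T["K"],state()["eef_pos"])
```

```text
cap top z20 [ 481.49986708 -254.45275218   20.        ] scene z14 [ 482.17412232 -254.4542393    14.        ]
sleeve [ 574.72249936 -260.0705079    36.        ] foot [ 534.24217755 -343.22600863   10.        ]
tip [480.93035643 251.70616549 222.        ] [487.5343847  251.13511201 222.        ] [483.3 254.3 219. ]
post [649.17108361 262.33316626 229.        ]
post [672.5977914   -2.38320026 229.        ]
post [506.4460791  -16.99353266 229.        ]
[[ 3.36000e-01 -9.02000e-01 -2.72000e-01  2.86972e+02]
 [-9.42000e-01 -3.22000e-01 -9.60000e-02 -5.62537e+02]
 [-1.00000e-03  2.88000e-01 -9.58000e-01  3.84343e+02]
 [ 0.00000e+00  0.00000e+00  0.00000e+00  1.00000e+00]] [[412.68739283   0.         323.39305418]
 [  0.         412.68739283 235.08142757]
 [  0.           0.           1.        ]] [ 210.0680107  -588.41805204  214.13755541]
```

View pics/z.png

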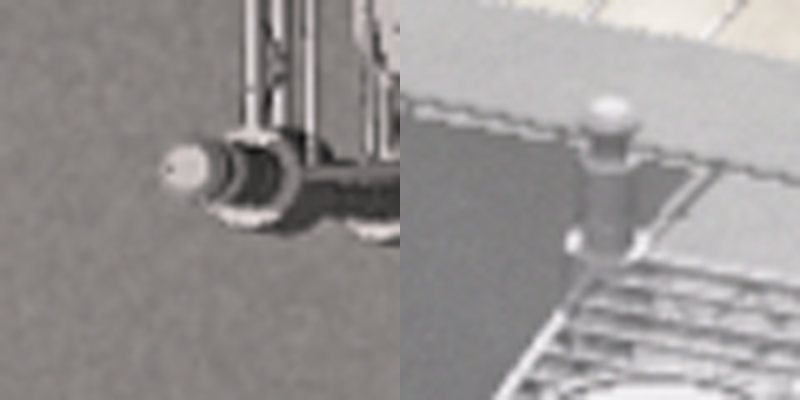

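Emit:
move_arm(commands=[[[2.72, 3.34, -0.94], [0, 0, 0], 1], [[2.72, 3.34, -0.94], [0, 0, 0], 1], [[2.72, 3.34, -0.94], [0, 0, 0], 1], [[2.72, 3.34, -0.94], [0, 0, 0], 1], [[2.72, 3.34, -0.94], [0, 0, 0], 1], [[2.72, 3.34, -0.94], [0, 0, 0], 1], [[2.72, 3.34, -0.94], [0, 0, 0], 1], [[2.72, 3.34, -0.94], [0, 0, 0], 1], [[2.72, 3.34, -0.94], [0, 0, 0], 1], [[2.72, 3.34, -0.94], [0, 0, 0], 1]])

```text
t: 1.1
eef_pos: [482.9, -253.1, 120.1]
tcp_rot: [-3.141, 0.0, 0.343]
ft_force: [0.2, -0.2, -0.8]
opening: 1.0
grip_force: 0.0
```

Emit:
move_arm(commands=[[[0, 0, 0], [0, 0, 0], 1], [[0, 0, 0], [0, 0, 0], 1], [[0, 0, 0], [0, 0, 0], 1]])

```text
t: 1.4
eef_pos: [481.7, -255.3, 120.8]
tcp_rot: [3.141, 0.0, 0.342]
ft_force: [-0.3, 0.0, -0.9]
opening: 1.001
grip_force: 0.0
```

Run:
```python
from h import *
import pickle
s=state();ci=camera_info("wrist");im=read_camera("wrist");cv2.imwrite("pics/w1.png",im);pickle.dump(ci,open("ci1.pkl","wb"))
print(s["eef_pos"],s["tcp_rot"],s["joints"],proj("wrist",[482,-254.5,27],ci),proj("wrist",[482,-254.5,0],ci))
```

```text
[ 481.69692921 -255.33326291  120.75518366] [3.14138373e+00 1.07294589e-04 3.42257083e-01] [-6.08481297e-01  4.96711033e-01  1.85514964e+00 -2.93937636e-04
  7.89624317e-01  6.20264890e-01] [320.50428829 236.6909964 ] [320.75125215 225.90775448]
```

View pics/w1.png

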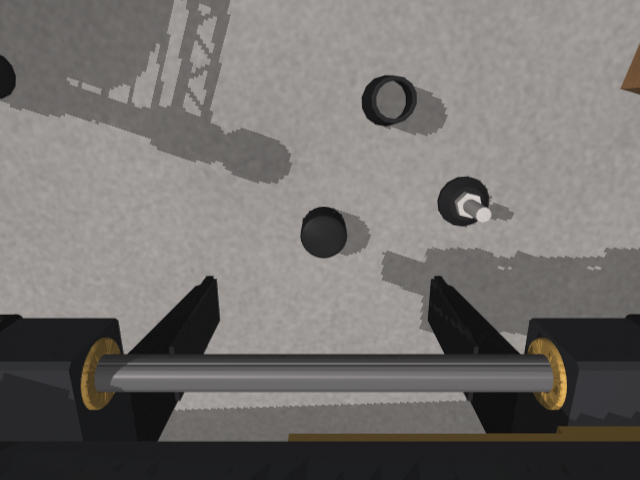

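The wrist view shows the closed cap centred at (324,232), the open sleeve at (389,100) and the foot at (463,201). The cap sits midway between the fingers and clear of both.

Run:
```python
from h import *
import pickle
ci=pickle.load(open("ci1.pkl","rb"))
im=cv2.imread("pics/w1.png")[195:270,290:348]
m=(im.max(2)<75).astype("uint8")
n,l,st,c=cv2.connectedComponentsWithStats(m);i=1+st[1:,4].argmax();print(st[i],c[i]+[290,195])
u,v=c[i]+[290,195]
print(at_z("wrist",u,v,14,ci),state()["eef_pos"])
```

```text
[  11   12   46   51 1891] [323.45742993 231.9539926 ]
[ 482.18520719 -256.53264848   14.        ] [ 481.57130408 -255.59711741  120.85359686]
```

Emit:
move_arm(commands=[[[0.05, -0.1, -2.5], [0, 0, 0], 1], [[0, 0, -2.5], [0, 0, 0], 1], [[0, 0, -2.5], [0, 0, 0], 1], [[0, 0, -2], [0, 0, 0], 1], [[0, 0, -1], [0, 0, 0], 1], [[0, 0, -0.5], [0, 0, 0], 1], [[0, 0, -0.5], [0, 0, 0], 1], [[0, 0, 0], [0, 0, 0], 1], [[0, 0, 0], [0, 0, 0], 1]])

```text
t: 2.35
eef_pos: [482.8, -255.9, 6.3]
tcp_rot: [3.141, -0.001, 0.343]
ft_force: [0.5, -0.3, -1.5]
opening: 1.001
grip_force: 0.0
```

Emit:
move_arm(commands=[[[0, 0, -0.3], [0, 0, 0], 1], [[0, 0, 0], [0, 0, 0], 0.6], [[0, 0, 0], [0, 0, 0], 0.4], [[0, 0, 0], [0, 0, 0], 0.2], [[0, 0, 0], [0, 0, 0], 0], [[0, 0, 0], [0, 0, 0], 0], [[0, 0, 0], [0, 0, 0], 0], [[0, 0, 0], [0, 0, 0], 0], [[0, 0, 0], [0, 0, 0], 0], [[0, 0, 0], [0, 0, 0], 0]])

```text
t: 3.35
eef_pos: [482.6, -255.7, 2.7]
tcp_rot: [3.141, 0.0, 0.343]
ft_force: [0.7, -0.1, -0.2]
opening: 0.334
grip_force: 30.0
```

Emit:
move_arm(commands=[[[0, 0, 0], [0, 0, 0], 0], [[0, 0, 0], [0, 0, 0], 0], [[0, 0, 0], [0, 0, 0], 0], [[0, 0, 0], [0, 0, 0], 0]])

```text
t: 3.75
eef_pos: [482.6, -255.6, 2.7]
tcp_rot: [3.141, 0.0, 0.343]
ft_force: [0.1, -0.3, -0.8]
opening: 0.331
grip_force: 30.0
```

Emit:
move_arm(commands=[[[0, 0, 1], [0, 0, 0], 0], [[0, 0, 2], [0, 0, 0], 0], [[0, 0, 3.5], [0, 0, 0], 0], [[0, 0, 4], [0, 0, 0], 0], [[0, 0, 4], [0, 0, 0], 0], [[0, 0, 4], [0, 0, 0], 0], [[0, 0, 4], [0, 0, 0], 0], [[0, 0, 3], [0, 0, 0], 0], [[0, 2, 1.3], [0, 0, 0], 0], [[0, 4, 0], [0, 0, 0], 0]])

```text
t: 4.75
eef_pos: [483.0, -196.6, 273.3]
tcp_rot: [3.138, -0.003, 0.34]
ft_force: [0.9, 1.6, -1.8]
opening: 0.335
grip_force: 30.0
```

Emit:
move_arm(commands=[[[0, 4, 0], [0, 0, 0], 0], [[0, 4, 0], [0, 0, 0], 0], [[0, 4, 0], [0, 0, 0], 0], [[0, 4, 0], [0, 0, 0], 0], [[0, 4, 0], [0, 0, 0], 0], [[0, 4, 0], [0, 0, 0], 0], [[0, 4, 0], [0, 0, 0], 0], [[0, 4, 0], [0, 0, 0], 0], [[0, 4, 0], [0, 0, 0], 0], [[0, 3.5, 0], [0, 0, 0], 0]])

```text
t: 5.75
eef_pos: [482.0, 201.2, 271.4]
tcp_rot: [3.142, -0.001, 0.343]
ft_force: [0.6, -0.9, -0.1]
opening: 0.338
grip_force: 30.0
```

Emit:
move_arm(commands=[[[0, 3, 0], [0, 0, 0], 0], [[0, 1.5, 0], [0, 0, 0], 0], [[0, 1, 0], [0, 0, 0], 0], [[0, 0, 0], [0, 0, 0], 0], [[0, 0, 0], [0, 0, 0], 0], [[0, 0, 0], [0, 0, 0], 0]])

```text
t: 6.35
eef_pos: [482.7, 253.3, 270.8]
tcp_rot: [3.141, 0.0, 0.342]
ft_force: [1.1, 0.0, -1.0]
opening: 0.33
grip_force: 30.0
```

Run:
```python
from h import *
import pickle
s=state();ci=camera_info("wrist");im=read_camera("wrist");cv2.imwrite("pics/w2.png",im);pickle.dump((ci,s),open("ci2.pkl","wb"))
print(s["eef_pos"],s["tcp_rot"],s["joints"],s["ft_force"],proj("wrist",[483.5,254.5,222],ci),proj("wrist",s["eef_pos"]+[0,0,24],ci))
t=read_camera("top");c=read_camera("scene")
cv2.imwrite("pics/t2.png",t);cv2.imwrite("pics/s2.png",c)
e=s["eef_pos"];print(proj("top",e),proj("scene",e))
a=cv2.resize(im[:,120:520],(500,600));b=cv2.resize(c[80:180,282:382],(300,300),interpolation=2);d=cv2.resize(t[235:335,98:198],(300,300),interpolation=2)
cv2.imwrite("pics/z2.png",np.hstack([a,np.vstack([b,d])]))
```

```text
[482.73538612 253.33192539 270.76715708] [3.14132867e+00 8.34161309e-05 3.41673080e-01] [ 3.62233553e-01  3.22004932e-01  1.67934452e+00 -2.88530839e-04
  1.14033205e+00  1.59147720e+00] [ 1.13007627  0.02730319 -1.02822259] [319.70257588 259.07431581] [320.28081088 324.93460054]
[137.82096808 283.52220757] [330.62988031 105.08921415]
```

View pics/z2.png

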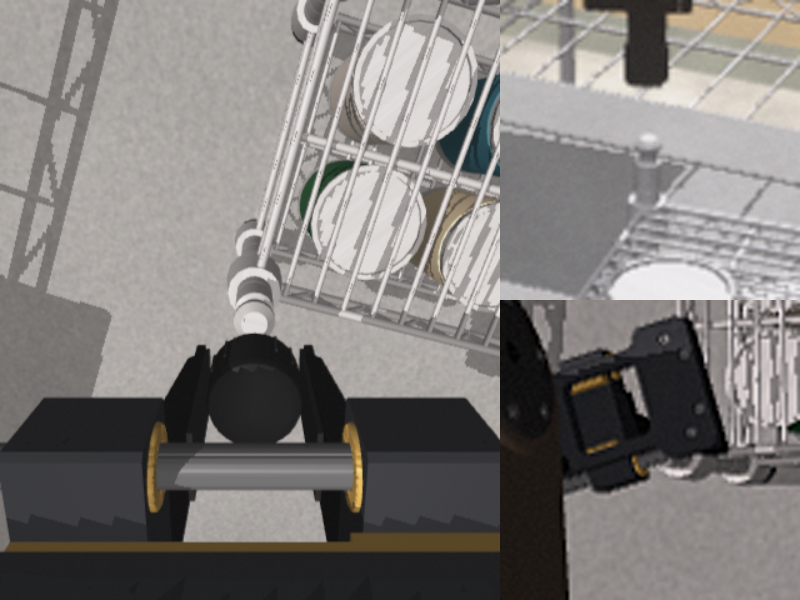

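The wrist view shows the cap held upright between the fingers, with the bare post tip just ahead of it at about pixel (325,257). The scene view shows the cap directly above the post. I'll zoom in for an exact offset.

Run:
```python
from h import *
import pickle
ci,s=pickle.load(open("ci2.pkl","rb"))
im=cv2.imread("pics/w2.png")
z=cv2.resize(im[225:375,260:385],(500,600),interpolation=cv2.INTER_CUBIC)
cv2.imwrite("pics/z3.png",z)
```

```text
(no output)
```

View pics/z3.png

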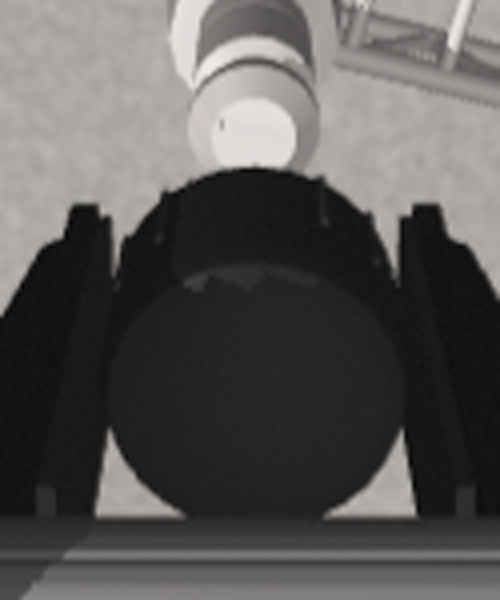

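The zoom shows the tip disc centred at (253,136) in the crop and the cap's front rim edge at (256,168). They are laterally in line.

Run:
```python
from h import *
import pickle
ci,s=pickle.load(open("ci2.pkl","rb"));e=s["eef_pos"]
R=np.array(ci["cam_to_world"])[:3,:3];fx=R[:2,0]/np.linalg.norm(R[:2,0]);fw=-R[:2,1]/np.linalg.norm(R[:2,1])
f=lambda u,v,z:at_z("wrist",260+(u+.5)/4-.5,225+(v+.5)/4-.5,z,ci)[:2]
tip=f(253.5,136,222); tf=f(253.5,96,222)-6*fw
cap=f(256,168,e[2]-2.7)-16*fw
capd=f(255.5,390,e[2]+16)
print("tip",tip,tf,"cap",cap,capd,"eef",e,"fwd",fw,"right",fx)
d=tip-cap;print("delta",d,"fwd",d@fw,"right",d@fx)
print("scene tip",at_z("scene",331.5,126.2,222),"top tip",at_z("top",147.7,284.7,222))
```

```text
tip [484.37629195 252.83752424] [484.32706783 252.81842202] cap [481.63973683 251.52328384] [480.21012445 251.07929188] eef [482.73538612 253.33192539 270.76715708] fwd [0.94231818 0.33471846] right [ 0.33473575 -0.94231204]
delta [2.73655513 1.3142404 ] fwd 3.018606172521423 right -0.3224017207826398
scene tip [484.97550557 254.16885603 222.        ] top tip [483.26321364 254.28410032 222.        ]
```

Emit:
move_arm(commands=[[[0.24, 0.12, 0], [0, 0, 0], 0], [[0, 0, -1], [0, 0, 0], 0], [[0, 0, -1.5], [0, 0, 0], 0], [[0, 0, -1], [0, 0, 0], 0], [[0, 0, -0.6], [0, 0, 0], 0], [[0, 0, 0], [0, 0, 0], 0], [[0, 0, 0], [0, 0, 0], 0], [[0, 0, 0], [0, 0, 0], 0]])

```text
t: 7.3
eef_pos: [485.2, 255.7, 230.1]
tcp_rot: [3.142, -0.001, 0.343]
ft_force: [-0.4, -0.2, -0.7]
opening: 0.336
grip_force: 30.0
```

Emit:
move_arm(commands=[[[0, 0, -0.3], [0, 0, 0], 0], [[0, 0, -0.2], [0, 0, 0], 0], [[0, 0, 0], [0, 0, 0], 0], [[0, 0, 0], [0, 0, 0], 0]])

```text
t: 7.7
eef_pos: [485.0, 255.6, 224.7]
tcp_rot: [3.142, 0.0, 0.343]
ft_force: [0.5, 0.3, -0.3]
opening: 0.34
grip_force: 30.0
```

Emit:
move_arm(commands=[[[0, 0, -0.2], [0, 0, 0], 0], [[0, 0, -0.1], [0, 0, 0], 0], [[0, 0, 0], [0, 0, 0], 0], [[0, 0, 0], [0, 0, 0], 0]])

```text
t: 8.1
eef_pos: [485.0, 255.6, 221.6]
tcp_rot: [3.142, 0.0, 0.343]
ft_force: [1.2, 0.6, 0.0]
opening: 0.336
grip_force: 30.0
```

Emit:
move_arm(commands=[[[0, -0.08, 0], [0, 0, 0], 0], [[0, 0, -0.1], [0, 0, 0], 0], [[0, 0, -0.1], [0, 0, 0], 0], [[0, 0, 0], [0, 0, 0], 0], [[0, 0, 0], [0, 0, 0], 0]])

```text
t: 8.6
eef_pos: [485.0, 254.8, 219.6]
tcp_rot: [3.141, 0.0, 0.343]
ft_force: [0.1, -0.2, -0.2]
opening: 0.336
grip_force: 30.0
```

Run:
```python
from h import *
s=state();print(s["eef_pos"],s["ft_force"],s["moment"])
```

```text
[484.98630644 254.77820563 219.61945526] [ 0.11458644 -0.21443173 -0.17107244] [0.03645213 0.00220431 0.0023951 ]
```

The rim is about 5 mm below the tip with no side force, so the cap is over the taper. Next I press it on.

Emit:
move_arm(commands=[[[0, 0, -0.1], [0, 0, 0], 0], [[0, 0, -0.1], [0, 0, 0], 0], [[0, 0, 0], [0, 0, 0], 0]])

```text
t: 8.9
eef_pos: [484.9, 254.6, 217.6]
tcp_rot: [3.141, 0.0, 0.343]
ft_force: [-0.6, -1.1, 0.0]
opening: 0.336
grip_force: 30.0
```

Emit:
move_arm(commands=[[[0, 0, -0.1], [0, 0, 0], 0], [[0, 0, -0.1], [0, 0, 0], 0], [[0, 0, 0], [0, 0, 0], 0]])

```text
t: 9.2
eef_pos: [485.1, 254.7, 216.4]
tcp_rot: [3.141, -0.001, 0.343]
ft_force: [-2.6, -2.9, 7.9]
opening: 0.336
grip_force: 30.0
```

Emit:
move_arm(commands=[[[0, 0, -0.1], [0, 0, 0], 0], [[0, 0, -0.1], [0, 0, 0], 0], [[0, 0, 0], [0, 0, 0], 0]])

```text
t: 9.5
eef_pos: [485.1, 254.6, 214.3]
tcp_rot: [3.141, -0.001, 0.343]
ft_force: [-1.6, -1.7, 4.4]
opening: 0.333
grip_force: 30.0
```

Emit:
move_arm(commands=[[[-0.03, -0.03, -0.1], [0, 0, 0], 0], [[0, 0, -0.1], [0, 0, 0], 0], [[0, 0, 0], [0, 0, 0], 0]])

```text
t: 9.8
eef_pos: [484.7, 254.4, 211.3]
tcp_rot: [3.141, 0.0, 0.343]
ft_force: [0.6, -0.8, -0.7]
opening: 0.342
grip_force: 30.0
```

Emit:
move_arm(commands=[[[0, 0, -0.2], [0, 0, 0], 0], [[0, 0, -0.1], [0, 0, 0], 0], [[0, 0, 0], [0, 0, 0], 0]])

```text
t: 10.1
eef_pos: [484.5, 254.4, 208.0]
tcp_rot: [3.142, 0.001, 0.343]
ft_force: [1.1, -0.4, -5.1]
opening: 0.336
grip_force: 30.0
```

Emit:
move_arm(commands=[[[0, 0, -0.1], [0, 0, 0], 0], [[0, 0, -0.1], [0, 0, 0], 0], [[0, 0, 0], [0, 0, 0], 0]])

```text
t: 10.4
eef_pos: [484.7, 254.6, 206.7]
tcp_rot: [-3.141, -0.0, 0.343]
ft_force: [-0.6, -0.2, -0.2]
opening: 0.337
grip_force: 30.0
```

Emit:
move_arm(commands=[[[0, 0, -0.1], [0, 0, 0], 0], [[0, 0, -0.1], [0, 0, 0], 0], [[0, 0, 0], [0, 0, 0], 0], [[0, 0, 0], [0, 0, 0], 0]])

```text
t: 10.8
eef_pos: [484.7, 254.5, 204.7]
tcp_rot: [3.142, -0.0, 0.343]
ft_force: [0.4, 0.1, 0.5]
opening: 0.334
grip_force: 30.0
```

Emit:
move_arm(commands=[[[0, 0, -0.1], [0, 0, 0], 0], [[0, 0, 0], [0, 0, 0], 0], [[0, 0, 0], [0, 0, 0], 0]])

```text
t: 11.1
eef_pos: [484.8, 254.5, 204.5]
tcp_rot: [3.141, -0.001, 0.343]
ft_force: [-2.7, -0.3, 8.9]
opening: 0.334
grip_force: 30.0
```

Emit:
move_arm(commands=[[[-0.02, 0, -0.1], [0, 0, 0], 0], [[0, 0, 0], [0, 0, 0], 0], [[0, 0, 0], [0, 0, 0], 0], [[0, 0, 0], [0, 0, 0], 0], [[0, 0, 0], [0, 0, 0], 0]])

```text
t: 11.6
eef_pos: [484.9, 254.5, 204.5]
tcp_rot: [3.141, -0.002, 0.343]
ft_force: [-4.5, -1.8, 16.9]
opening: 0.334
grip_force: 30.0
```

Emit:
move_arm(commands=[[[0, 0, -0.05], [0, 0, 0], 0], [[0, 0, 0], [0, 0, 0], 0], [[0, 0, 0], [0, 0, 0], 0], [[0, 0, 0], [0, 0, 0], 0], [[0, 0, 0], [0, 0, 0], 0], [[0, 0, 0], [0, 0, 0], 0], [[0, 0, 0], [0, 0, 0], 0]])

```text
t: 12.3
eef_pos: [484.9, 254.5, 204.4]
tcp_rot: [3.141, -0.003, 0.343]
ft_force: [-5.9, -3.4, 21.5]
opening: 0.334
grip_force: 30.0
```

Run:
```python
from h import *
im=read_camera("wrist");c=read_camera("scene");s=state();print(s["eef_pos"],s["ft_force"],s["tcp_rot"],s["t"])
cv2.imwrite("pics/z4.png",np.hstack([cv2.resize(im[180:380,220:420],(400,400)),cv2.resize(c[80:180,282:382],(400,400),interpolation=2)]))
```

```text
[484.89034825 254.55719715 204.4189407 ] [-5.92349163 -3.18175419 20.55233871] [ 3.14138308e+00 -2.82622771e-03  3.42922834e-01] 12.4
```

View pics/z4.png

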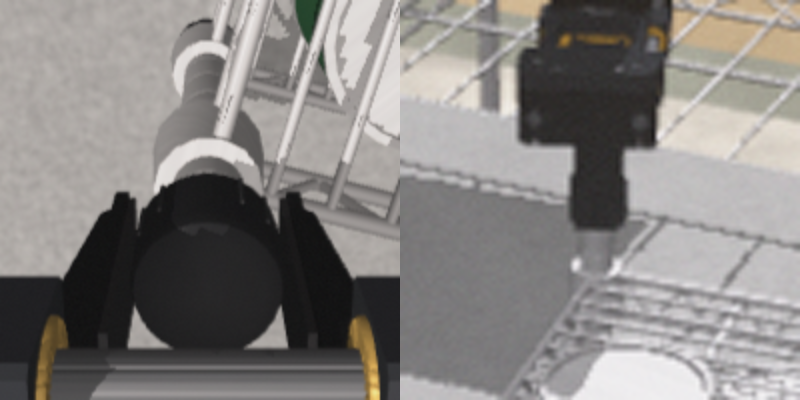

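The cap sits square over the post, still gripped and in the same place in the grip. It is home, with the rim about 20 mm below the tip, pressed down with 21 N. The post runs straight down from it.

```bash
python3 -c "
from cell import env
print(env.job_done())"
```

```text
the job is handed in; nothing more can be done
None
```

The cap is snapped fully home on the bare post, and the arm is still pressing it down with about 21 N. I handed the job in at 12.4 s; nothing else was touched.

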